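Raise a price-sign post level with its neighbour and hold it

TASK

Two telescopic price-sign stands are on the table; one sign has been raised and clamped, the other still sits fully down in its socket. Take the lowered sign's thin-walled plastic post gently near its top, draw it straight up part of the way until its top is level with the top of the raised post, and finish while still holding it there in the gripper, so that a colleague can tighten the clamp. Do not squeeze the post hard, do not pull it out of its socket or lift, tip or shove its stand, and leave the raised sign and the candles and other things around undisturbed.

Things in the scene. Friction and masses are not known exactly. Their poses are not given: they have to be found in the camera images.
- sign: the lowered sign: a straight white 16 mm square post, 190 mm long, with a small blank card panel (90 mm wide along y, 40 mm tall, 6 mm thick, on the -x face, 55 to 95 mm below the post's top). Weighs about 0.09 kg. Origin at the centre of the post's foot, z along the post to its top, x and y square to its faces. It falls back down if let go; thin walls: grip with at most about 50 N
- sign_grip (a point): centre of the free upper end of the lowered sign's post, 23 mm below its top and 167 mm above its foot, axes as sign; the post is bare for 55 mm below the top; all four faces are 16 mm apart, so it may be taken across either pair
- sign_top (a point): centre of the top face of the lowered sign's post, axes as sign
- stand: stand of the lowered sign: square steel foot plate 100 x 100 x 15 mm carrying an upright square socket tube (29 mm outside; black collar 36 mm square at its top, 86 to 100 mm above the table, with a small clamp screw on its +x side). Loose, 1.1 kg. Origin under the centre of the foot plate, z up
- socket_mouth (a point): centre of the mouth of the socket in stand, 100 mm above the table, same axes. The socket is 17 mm square inside (0.5 mm play on each side of the post) and 85 mm deep; nothing but light friction holds the post in it, but it binds if pulled askew
- set_stand: stand of the raised sign, the same: square steel foot plate 100 x 100 x 15 mm carrying an upright square socket tube (29 mm outside; black collar 36 mm square at its top, 86 to 100 mm above the table, with a small clamp screw on its +x side). Loose, 1.1 kg. Origin under the centre of the foot plate, z up
- set_top (a point): centre of the top face of the raised sign's post (a straight white 16 mm square post, 190 mm long, with a small blank card panel (90 mm wide along y, 40 mm tall, 6 mm thick, on the -x face, 55 to 95 mm below the post's top)), z up; it is clamped 22 to 45 mm above its lowest position and shows the height wanted
- jar_mid: short white jar candle with a wooden lid, 68 mm across, 65 mm tall, standing between the two stands. Origin at the centre of its underside
- jar_left: amber jar candle with a wooden lid, 80 mm across, 85 mm tall. Origin at the centre of its underside
- jar_right: green glass jar candle with a steel lid, 72 mm across, 75 mm tall. Origin at the centre of its underside
- votive: empty green glass candle cup, 72 mm across, 55 mm tall. Origin at the centre of its underside
- tin: copper candle tin, 78 mm across, 52 mm tall. Origin at the centre of its underside
- scanner: grey handheld price scanner lying flat, 120 x 50 x 41 mm. Origin at the centre of its underside
Things that resemble listed ones, but are neither listed nor needed, are in the scene too. Of the things like the sign, leave any that is brown, orange or yellow; of the rest the larger one is meant.

How it is judged:
By the outcome, as a careful person would: the job done as asked, in the order asked, and still so for the second after the job is handed in, while the arm keeps its last pose, push and grip.
It also fails if it takes over 32 s, if anything falls off the work surface, if the arm or the gripper's body presses on something with over 40 N, if the wrist force passes 120 N, or if a joint passes its speed limit or range.

ROBOT

A 7-joint arm with a two-finger parallel gripper is mounted at the origin on the work surface. World frame = base frame: x ahead of the robot, y to its left, z up, the work surface at z = 0. Lengths are in m, angles in rad, forces in N, time in s.
With the tool pointing down it reaches from about 0.4 to 0.75 m from the base axis. Payload 19.5 kg.
Tool frame: the origin (TCP) lies midway between the tips of the shut fingers; the grasp point (between the pads) lies 19 mm behind it (bot.hold_point_z is the distance from the TCP to the grasp point, in m); z points along the fingers, y is the line along which they close (so a half turn about z gives the same grasp; the last joint's range is limited). The gripper opens to 85 mm and grips with 20 to 120 N. Pads are 22 mm wide; open, the fingers measure 114 mm over their backs; the gripper's body (76 mm by 85 mm) begins 54 mm behind the grasp point. The pads swing forward as they close: fully open they stand 13 mm farther back than shut.
Start: joints at [-1.195, 0.707, -0.028, 1.485, 0.022, 0.951, -0.075], TCP at [0.233, 0.526, 0.194] pointing down, gripper open.
Joint ranges: [-2.71, 2.71], [-0.32, 2.16], [-1.57, 1.52], [0, 2.45], [-1.46, 4.6], [0, 2.02], [-2.83, 2.83]. Speed limits (rad/s): [1.89, 1.89, 2.57, 2.57, 3.01, 3.01, 3.01].

INTERFACE

Orientations are given as a rotation vector (axis times angle).
In Python, from bench import bot, read_camera, camera_model gives the robot as it stands. The module is installed in compiled form; this text tells all that it offers.
- The arm moves only by the tool carry_out, never from a script. Its argument "targets" is a list of rows, each a list of 5 numbers: the shift along the world's x, y, z in mm, then the turn about the world's z in rad, then the opening, from 0 (shut) to 1 (fully open). A call has exactly 8 rows; each row is the pose to reach, as a shift and turn from the pose commanded when the call began; what a row does not reach only later rows make up. A row lasts 1/8 s, in which the tool goes at most 62.5 mm and 10.7 degrees, less where a joint would pass 70% of its speed; a pose out of reach is approached as far as the arm can. A call with a gripper value outside its range is refused whole. The fingers move at their own pace and stop on an object; "grip_force" is the grip in N (left out, the last holds). Time passes only in rows, so rows that repeat a pose let the fingers close, or fill a call up. It gives the time, the measured TCP pose, the force, the opening and the grip force at its end, in the units of the state.
- bot.read_state(): the state, without advancing time (a new reading comes with each control period).
- read_camera(name): name is "scene" or "top" or "wrist"; returns the picture (420x560x3 uint8, blue, green, red); there is no depth.
- camera_model(name): a dict with "fx", "fy", "cx", "cy" (pixels), "R" (3x3) and "t" (3): a world point X has camera coordinates R X + t. Camera axes: x right, y down, z forward; pixel columns grow to the right and rows downward; lengths in m; the calibration is good to about 2 mm. A picture is of the moment at which its call begins: read the wrist's pose just before it. camera_model takes no time and is no camera call; for the wrist camera it gives the pose at the moment of the call.
- bot.hand_in(): hands the job in; it is judged then, once.
The state is a dict: "time": time; "qpos": joint angles; "joint_velocities": joint speeds; "joint_efforts": joint torques, N m; "eef_pos": TCP position; "eef_rot": TCP orientation; "ft_force": force on the tool from outside, world axes, zero at the start; "torque": the same for the moment, N m; "width": finger opening in m; "gripper_force": force on a finger pad.
Only numpy, scipy, OpenCV 4.12 (cv2) and the standard library are available. Lean on these libraries where they do the work, as an engineer would, in place of code of your own. Each camera call takes 0.05 s, during which the arm holds its last target. There are 200 camera calls.

## Working session

There is one attempt and no reset: what is moved stays moved. The work goes in short steps, Python scripts to look and compute and a tool call to move; the robot and the scene stay as the last step left them, time stands still between calls to the robot, and variables do not carry over. Pictures are saved under pics/ and viewed, at most 10 in all, crops included, and the job is handed in when it is done.

Besides the shell and the picture viewer there is one more tool, called after ">>>" by a JSON object that holds its "method" and its "body". carry_out: Moves the arm, as the interface text tells. Its arguments: {"type":"object","properties":{"targets":{"type":"array","items":{"type":"array","items":{"type":"number"}}},"grip_force":{"type":"number"}},"required":["targets"]}

```bash
mkdir -p pics
python3 - <<'E'
from bench import bot, read_camera, camera_model
import cv2,numpy as np
s=bot.read_state();print(s['time'],s['eef_pos'],s['eef_rot'],s['width'])
for n in('scene','top'):
    im=read_camera(n);cv2.imwrite(f'pics/{n}0.png',im)
    m=camera_model(n);R=np.array(m['R']);print(n,m['fx'],m['cx'],m['cy'],(-R.T@np.array(m['t'])).round(3),R.round(2).tolist())
E
```

```text
0.0 [0.23316222 0.52526353 0.19391518] [-6.51411453e-01 -3.07310089e+00  1.74573752e-03] 0.08539552904461219
scene 389.8214812616927 275.8977927148706 214.81798724841093 [1.016 0.515 0.785] [[-0.75, 0.66, 0.02], [0.45, 0.52, -0.72], [-0.49, -0.53, -0.69]]
top 462.2200057605903 287.97647846942374 210.29011108787944 [ 0.464 -0.014  1.394] [[-0.02, -1.0, 0.0], [-1.0, 0.02, -0.08], [0.08, -0.0, -1.0]]
```

View pics/scene0.png

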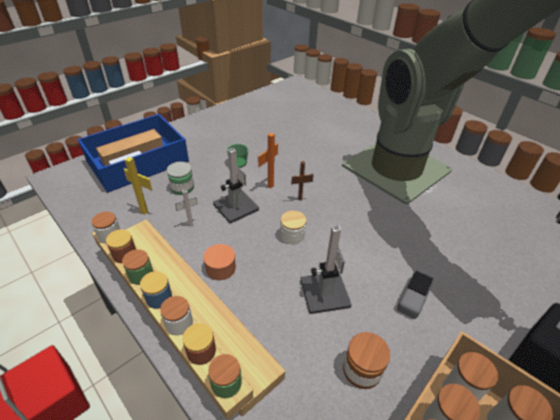

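View pics/top0.png

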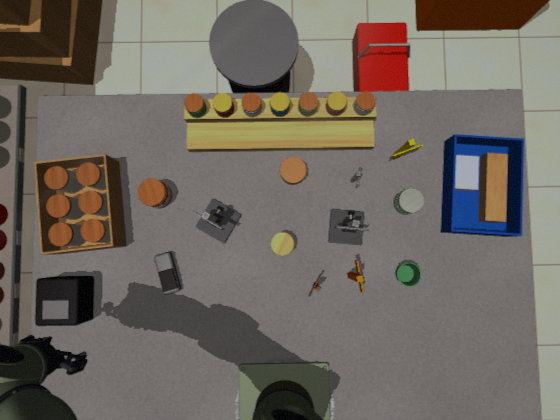

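Two stands appear: A at scene (326,290) / top (219,220), and B at scene (235,205) / top (347,226). The sign-like things outside the stands are coloured or small: yellow (135,185), orange (270,160), brown (302,180) and a small white cross (186,205). I'll enlarge both stands to tell which sign is lowered.

Run:
```python
import cv2,numpy as np
s=cv2.imread('pics/scene0.png');t=cv2.imread('pics/top0.png')
z=lambda i,x,y,w,h:cv2.resize(i[y:y+h,x:x+w],(400,300),interpolation=cv2.INTER_CUBIC)
a=np.vstack([np.hstack([z(s,270,215,120,90+10-10),z(s,170,135,120,90)]),np.hstack([z(t,180,190,80,60),z(t,310,190,80,60)])])
cv2.imwrite('pics/crop1.png',a)
```

```text
(no output)
```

View pics/crop1.png

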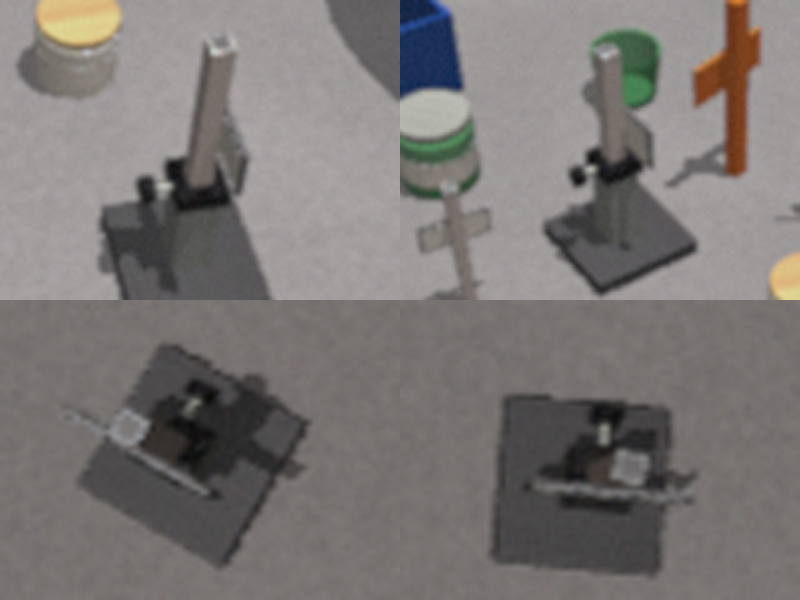

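```bash
cat > h.py <<'E'
from bench import bot, read_camera, camera_model
import cv2,numpy as np
def ray(m,p):
    R=np.array(m['R']);d=R.T@np.array([(p[0]-m['cx'])/m['fx'],(p[1]-m['cy'])/m['fy'],1]);return -R.T@np.array(m['t']),d/np.linalg.norm(d)
def plane(m,p,z):
    o,d=ray(m,p);return o+d*(z-o[2])/d[2]
def tri(rs):
    A=0;b=0
    for o,d in rs:
        P=np.eye(3)-np.outer(d,d);A=A+P;b=b+P@o
    X=np.linalg.solve(A,b);return X,[np.linalg.norm((np.eye(3)-np.outer(d,d))@(X-o)).round(4) for o,d in rs]
E
python3 - <<'E'
from h import *
s=camera_model('scene');t=camera_model('top')
for n,ps,pt in(('A',(335.6,227.5),(205.2,215.2)),('B',(231.1,150.2),(355.6,223))):
    print(n,tri([ray(s,ps),ray(t,pt)]))
for n,cs,o in(('A',[(165,45),(307,125),(222,265),(80,182)],(179.6,189.6)),('B',[(105,95),(270,108),(260,275),(95,262)],(309.6,189.6))):
    P=np.array([plane(t,np.array(c)/5+o,.015) for c in cs])[:,:2]
    e=[P[1]-P[0],P[2]-P[1],P[3]-P[2],P[0]-P[3]]
    print(n,P.mean(0).round(4),[np.degrees(np.arctan2(v[1],v[0])).round(1) for v in e],[np.linalg.norm(v).round(3) for v in e])
s=bot.read_state();r=cv2.Rodrigues(s['eef_rot'])[0];print(r.round(3))
E
```

```text
A (array([0.55374575, 0.18986632, 0.2276034 ]), [np.float64(0.0015), np.float64(0.0015)])
B (array([ 0.52980655, -0.19365524,  0.20320189]), [np.float64(0.0018), np.float64(0.0018)])
A [0.5527 0.1892] [np.float64(-120.2), np.float64(148.3), np.float64(59.0), np.float64(-32.0)] [np.float64(0.098), np.float64(0.097), np.float64(0.099), np.float64(0.096)]
B [ 0.5284 -0.1921] [np.float64(-95.4), np.float64(174.9), np.float64(84.6), np.float64(-4.8)] [np.float64(0.099), np.float64(0.1), np.float64(0.098), np.float64(0.1)]
[[-0.914  0.406 -0.   ]
 [ 0.406  0.914 -0.001]
 [-0.    -0.001 -1.   ]]
```

Triangulated tops put A at z≈0.228 (raised) and B at z≈0.203 (lowered). So the sign to move is B at top (356,223): white, large and standing in a stand, unlike the coloured ones and the small cross. The lift is about 24 mm. I'll move above B, keeping high.

>>> {"method": "carry_out", "body": {"targets": [[10,-15,50,0,1],[35,-50,90,0,1],[70,-90,120,0,1],[105,-130,130,0,1],[140,-170,130,0,1],[170,-210,130,0,1],[190,-250,130,0,1],[200,-290,130,0,1]], "grip_force": 20}}

```text
time: 1.1
eef_pos: [0.4339, 0.2338, 0.324]
eef_rot: [-0.653, -3.073, 0.001]
ft_force: [0.7, -0.2, -0.4]
width: 0.0852
gripper_force: 0.0
```

>>> {"method": "carry_out", "body": {"targets": [[5,-45,0,0,1],[15,-95,0,0,1],[30,-145,0,0.05,1],[45,-195,0,0.15,1],[60,-245,0,0.25,1],[70,-295,0,0.33,1],[75,-345,0,0.33,1],[75,-360,0,0.33,1]]}}

```text
time: 2.1
eef_pos: [0.5079, -0.1274, 0.3239]
eef_rot: [-0.144, -3.137, 0.001]
ft_force: [-0.3, 0.7, -0.8]
width: 0.0852
gripper_force: 0.0
```

>>> {"method": "carry_out", "body": {"targets": [[5,-20,0,0,1],[15,-50,0,0,1],[22,-66,-10,0,1],[22,-66,-20,0,1],[22,-66,-20,0,1],[22,-66,-20,0,1],[22,-66,-20,0,1],[22,-66,-20,0,1]]}}

```text
time: 3.1
eef_pos: [0.5304, -0.1903, 0.3046]
eef_rot: [0.138, 3.138, -0.0]
ft_force: [-0.0, 0.1, 0.5]
width: 0.0852
gripper_force: 0.0
```

Run:
```python
from h import *
s=bot.read_state();m=camera_model('wrist');im=read_camera('wrist');cv2.imwrite('pics/w1.png',im)
print(s['eef_pos'],s['eef_rot']);R=np.array(m['R']);print((-R.T@np.array(m['t'])).round(3),m['fx'])
print(R.round(2).tolist())
for X in([.53,-.194,.204],[.5537,.190,.228]):
    c=R@np.array(X)+m['t'];print(c[:2]/c[2]*m['fx']+[m['cx'],m['cy']])
```

```text
[ 0.53035265 -0.19031459  0.30462784] [ 1.37571088e-01  3.13814852e+00 -2.56808515e-04]
[ 0.465 -0.185  0.484] 317.4988941202259
[[0.09, 1.0, 0.0], [0.96, -0.08, 0.26], [0.26, -0.02, -0.97]]
[275.85985442 196.79035383]
[741.60853499 191.66651305]
```

View pics/w1.png

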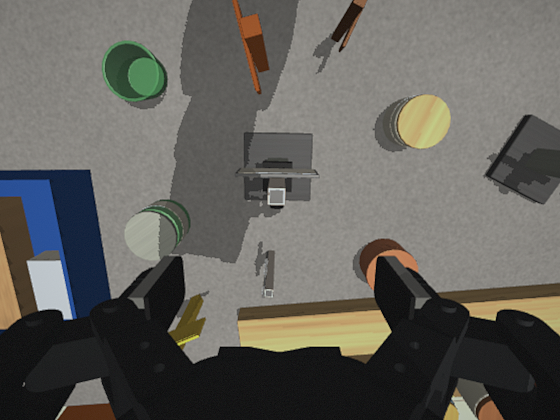

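The wrist view shows the lowered post's top at (277,197), predicted at (276,197), so the position is good to about 1 mm. To get the target height well, I'll take two more wrist views nearer the raised post before grasping.

>>> {"method": "carry_out", "body": {"targets": [[0,40,10,0,1],[0,90,10,0,1],[0,140,10,0,1],[0,180,10,0,1],[0,190,10,0,1],[0,190,10,0,1],[0,190,10,0,1],[0,190,10,0,1]]}}

```text
time: 4.15
eef_pos: [0.5303, -0.0015, 0.3143]
eef_rot: [-0.14, -3.138, 0.001]
ft_force: [0.1, 0.1, 1.2]
width: 0.0853
gripper_force: 0.0
```

```bash
cat > look.py <<'E'
from h import *
import sys,json
n=sys.argv[1];s=bot.read_state();m=camera_model('wrist');im=read_camera('wrist');cv2.imwrite(f'pics/{n}.png',im)
json.dump({k:np.array(v).tolist() for k,v in m.items()},open(n+'.json','w'))
print(s['time'],s['eef_pos'],s['joint_velocities'].max() if hasattr(s['joint_velocities'],'max') else '')
R=np.array(m['R'])
for X in([.53,-.193,.205],[.5537,.190,.229]):
    c=R@np.array(X)+m['t'];print(c[:2]/c[2]*m['fx']+[m['cx'],m['cy']])
E
python3 look.py w2
```

```text
4.15 [ 0.53030429 -0.00152142  0.31434615] 0.0011844181584023316
[ 78.32042442 211.99742804]
[503.02820418 207.90444548]
```

>>> {"method": "carry_out", "body": {"targets": [[5,40,0,0,1],[10,90,0,0,1],[15,140,0,0,1],[20,180,0,0,1],[20,190,0,0,1],[20,190,0,0,1],[20,190,0,0,1],[20,190,0,0,1]]}}

```text
time: 5.2
eef_pos: [0.5505, 0.1884, 0.3146]
eef_rot: [0.14, 3.138, -0.0]
ft_force: [-0.3, -0.5, -0.2]
width: 0.085
gripper_force: 0.0
```

```bash
python3 look.py w3
```

```text
5.2 [0.55049149 0.18841986 0.3145984 ] 0.0031450369810624157
[-124.47469303  208.63750394]
[282.17443162 204.23195658]
```

>>> {"method": "carry_out", "body": {"targets": [[-5,-40,0,0,1],[-10,-90,0,0,1],[-15,-140,0,0,1],[-20,-190,0,0,1],[-20,-240,0,-0.01,1],[-20,-290,0,-0.015,1],[-20,-340,0,-0.015,1],[-20,-382,-5,-0.015,1]]}}

```text
time: 6.25
eef_pos: [0.5299, -0.1949, 0.3097]
eef_rot: [0.164, 3.137, -0.001]
ft_force: [0.7, 0.8, -0.4]
width: 0.0853
gripper_force: 0.0
```

```bash
python3 look.py w4
python3 - <<'E'
import cv2,numpy as np
# 60x45 crops at 6.66x: B in w2, A in w2, A in w3, B in w4
o=[('w2',48,190),('w2',473,186),('w3',252,182),('w4',246,180)]
z=[cv2.resize(cv2.imread(f'pics/{n}.png')[y:y+45,x:x+60],(400,300),interpolation=cv2.INTER_CUBIC) for n,x,y in o]
cv2.imwrite('pics/crop2.png',np.vstack([np.hstack(z[:2]),np.hstack(z[2:])]))
E
```

```text
6.25 [ 0.52988395 -0.19491682  0.30966631] 0.5745761682380983
[282.06364618 195.68420608]
[743.27657194 183.17642952]
```

View pics/crop2.png

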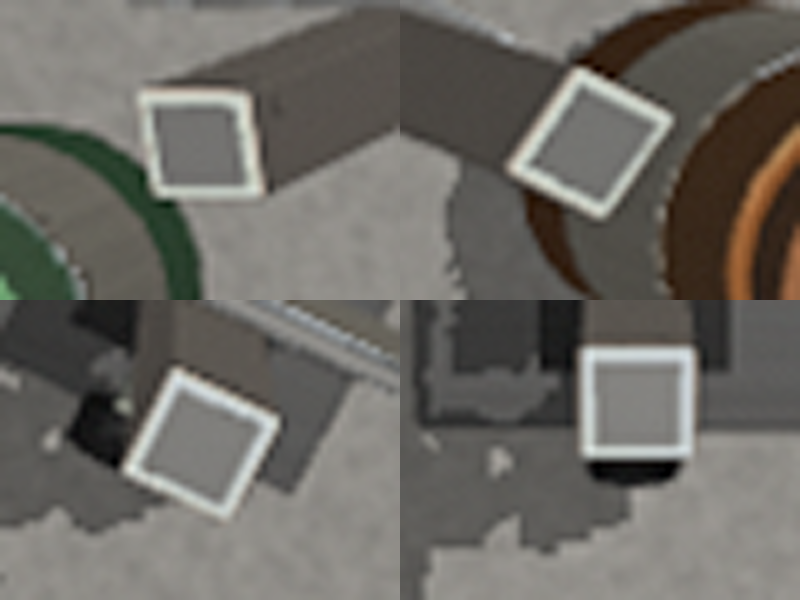

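The crops show the post tops sharply: B at (201,143) and (637,403), A at (591,142) and (201,445) in the crop. The gripper is aligned with B.

Run:
```python
from h import *
import json
L=lambda n:json.load(open(n+'.json'))
p=lambda o,c:np.array(o)+np.array(c)/6.6667-.43
B=[ray(L('w2'),p((48,190),(201,143))),ray(L('w4'),p((246,180),(237,103)))]
A=[ray(L('w2'),p((473,186),(191,142))),ray(L('w3'),p((252,182),(201,145)))]
print('B',tri(B),'A',tri(A))
print(plane(L('w4'),p((246,180),(237,103)),.205), plane(L('w3'),p((252,182),(201,145)),.229))
s=bot.read_state();print(s['eef_pos'],s['eef_rot'])
```

```text
B (array([ 0.52929965, -0.19380787,  0.20431983]), [np.float64(0.0001), np.float64(0.0001)]) A (array([0.5532838 , 0.18965857, 0.2271382 ]), [np.float64(0.0), np.float64(0.0)])
[ 0.52928845 -0.193798    0.205     ] [0.55285633 0.18967985 0.229     ]
[ 0.52868674 -0.20048356  0.30855068] [-0.1717365  -3.13565788  0.0052556 ]
```

>>> {"method": "carry_out", "body": {"targets": [[0,0,0,0,1],[0,0,0,0,1],[0,0,-20,0,1],[0,0,-40,0,1],[0,0,-60,0,0.8],[0,0,-70,0,0.8],[0,0,-70,0,0.8],[0,0,-70,0,0.8]]}}

```text
time: 7.3
eef_pos: [0.5306, -0.1924, 0.2401]
eef_rot: [0.161, 3.136, -0.0]
ft_force: [-0.2, -0.2, -1.1]
width: 0.0682
gripper_force: 0.0
```

>>> {"method": "carry_out", "body": {"targets": [[-1,-1.5,0,0,0.8],[-1,-1.5,-15,0,0.8],[-1,-1.5,-35,0,0.8],[-1,-1.5,-55,0,0.8],[-1,-1.5,-70,0,0.6],[-1,-1.5,-77,0,0.4],[-1,-1.5,-77,0,0.32],[-1,-1.5,-77,0,0.32]]}}

```text
time: 8.3
eef_pos: [0.5295, -0.1941, 0.163]
eef_rot: [0.161, 3.137, -0.0]
ft_force: [-0.2, 0.2, -0.3]
width: 0.0276
gripper_force: 0.0
```

```bash
python3 look.py w5
python3 - <<'E'
import cv2
cv2.imwrite('pics/c5.png',cv2.resize(cv2.imread('pics/w5.png')[150:300,180:380],(800,600),interpolation=cv2.INTER_CUBIC))
E
```

```text
8.3 [ 0.52952997 -0.1940758   0.16299077] 0.002573251849750843
[283.21788928 266.01065143]
[1275.09537571  255.90377994]
```

View pics/c5.png

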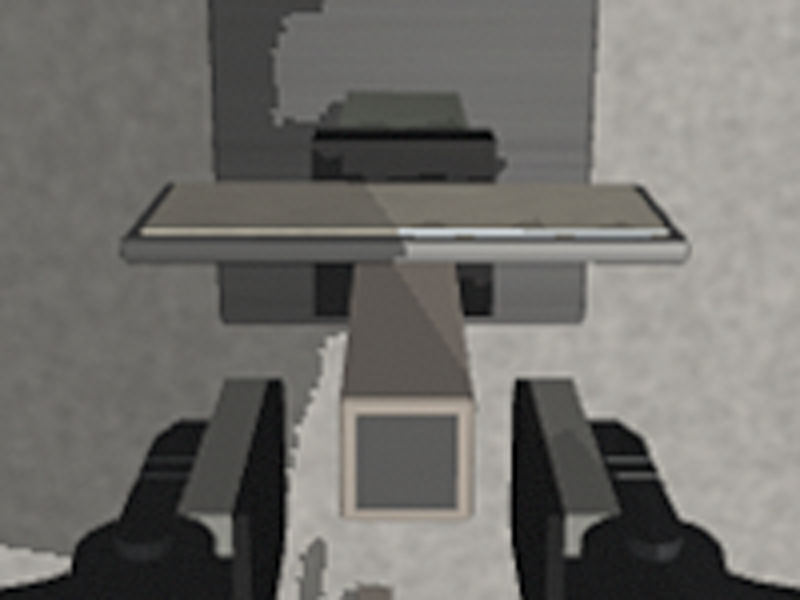

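Close up, the post top spans 341–474 (centre 407) between finger faces at 286 and 513 (middle 400). The post sits about 0.8 mm toward +y, so I'll correct that and close gently.

>>> {"method": "carry_out", "body": {"targets": [[0,0.7,0,0,0.3],[0,0.7,0,0,0.25],[0,0.7,0,0,0.22],[0,0.7,0,0,0.2],[0,0.7,0,0,0.15],[0,0.7,0,0,0.1],[0,0.7,0,0,0.1],[0,0.7,0,0,0.1]], "grip_force": 25}}

```text
time: 9.35
eef_pos: [0.5294, -0.1933, 0.1625]
eef_rot: [0.161, 3.137, -0.0]
ft_force: [0.4, -0.6, 4.0]
width: 0.0149
gripper_force: 24.7
```

>>> {"method": "carry_out", "body": {"targets": [[0,0,1,0,0.1],[0,0,2,0,0.1],[0,0,4,0,0.1],[0,0,6,0,0.1],[0,0,8,0,0.1],[0,0,10,0,0.1],[0,0,10,0,0.1],[0,0,10,0,0.1]]}}

```text
time: 10.35
eef_pos: [0.5293, -0.1932, 0.1723]
eef_rot: [-0.161, -3.137, 0.0]
ft_force: [0.4, -0.4, -0.1]
width: 0.0149
gripper_force: 24.4
```

>>> {"method": "carry_out", "body": {"targets": [[0,0,2,0,0.1],[0,0,4,0,0.1],[0,0,6,0,0.1],[0,0,8,0,0.1],[0,0,10,0,0.1],[0,0,12,0,0.1],[0,0,13,0,0.1],[0,0,13,0,0.1]]}}

```text
time: 11.35
eef_pos: [0.5293, -0.1933, 0.1854]
eef_rot: [0.161, 3.137, -0.0]
ft_force: [-0.4, 0.6, -0.7]
width: 0.0148
gripper_force: 24.4
```

```bash
python3 look.py w6
python3 - <<'E'
from h import *
im=read_camera('scene');cv2.imwrite('pics/s6.png',im)
w=cv2.imread('pics/w6.png')
z=lambda i,x,y,w,h:cv2.resize(i[y:y+h,x:x+w],(400,300),interpolation=cv2.INTER_CUBIC)
cv2.imwrite('pics/c6.png',np.vstack([np.hstack([z(im,170,135,120,90),z(im,270,215,120,90)]),np.hstack([z(w,200,180,160,120),z(w,0,0,560,420)])]))
E
```

```text
11.35 [ 0.5293005  -0.19329844  0.18541034] 0.0023829251837027745
[281.24747414 248.4076393 ]
[1123.2593313   236.44621772]
```

View pics/c6.png

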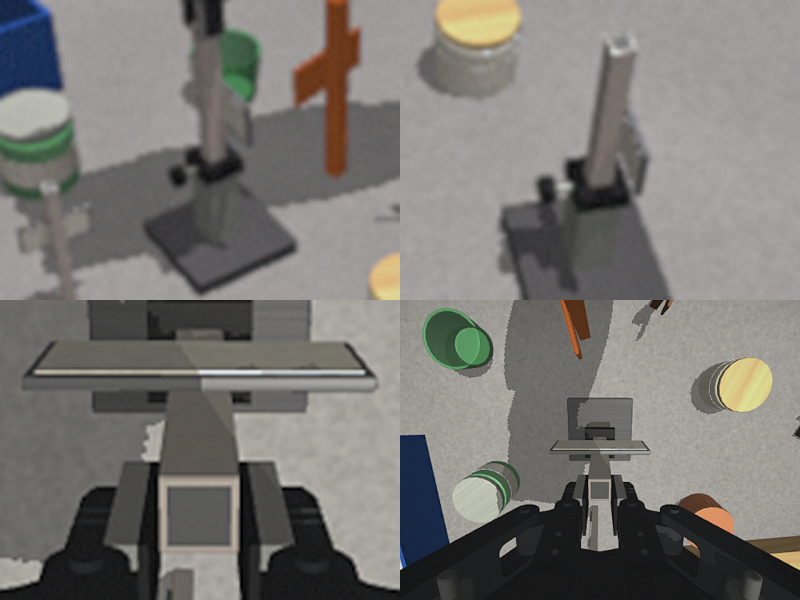

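The last picture shows the stand unmoved and the post still held. The top sits at the same place between the fingers as before the lift, centre row 265 against 264.5, so it did not slip. It rose 23 mm to match the raised post, and the forces are small.

```bash
python3 -c "
from bench import bot
print(bot.hand_in())"
```

```text
the job is handed in; nothing more can be done
None
```

I drew the lowered sign straight up about 23 mm, to the measured height of the raised post within 1–2 mm. It was still held at about 24 N with its stand unmoved when I handed the job in at about 11.5 s; no verdict was returned.

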